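# Find and release the key left latched on the luthier's bench switch box

### The arm

A 7-joint arm with a two-finger parallel gripper is mounted at the origin on the work surface. World frame = base frame: x ahead of the robot, y to its left, z up, the work surface at z = 0. Lengths are in m, angles in rad, forces in N, time in s.
With the tool pointing down it reaches from about 0.4 to 0.875 m from the base axis. Payload 6.5 kg.
Tool frame: the origin (TCP) lies midway between the tips of the shut fingers; the grasp point (between the pads) lies 19 mm behind it (robot.grip_depth is the distance from the TCP to the grasp point, in m); z points along the fingers, y is the line along which they close (so a half turn about z gives the same grasp; the last joint's range is limited). The gripper opens to 88 mm and grips with 3 to 60 N. Pads are 18 mm wide; open, the fingers measure 123 mm over their backs; the gripper's body (75 mm by 187 mm) begins 45 mm behind the grasp point.
Start: joints at [1.05, 0.536, -0.004, 1.538, 0.003, 1.067, -0.071], TCP at [0.286, -0.584, 0.239] pointing down, gripper open.
Joint ranges: [-2.7, 2.7], [-0.37, 2.16], [-1.27, 1.26], [0.24, 2.4], [-1.31, 4.45], [0.19, 1.91], [-2.76, 2.76]. Speed limits (rad/s): [2.39, 2.39, 3.14, 3.14, 3.14, 3.14, 3.14].

### API

Orientations are given as a unit quaternion [w, x, y, z].
In Python, from bench import robot, imaging gives the robot as it stands.
- The arm moves only by the shell command python3 -m pendant 'ROWS' [FORCE]. ROWS is JSON, a list of rows, each a list of 7 numbers: the shift along the tool's x, y, z in m, then the turn, a rotation vector about the tool's x, y, z in degrees, then the gripper command: -1 is fully open, 1 is shut, values between are in proportion. A call has 1 to 20 rows; each row shifts and turns the commanded pose from where the row before left it, along the tool's axes as they then stand; what a row does not reach is not made up. A row lasts 1/12 s, in which the tool goes at most 41.7 mm and 7.16 degrees, less where a joint would pass 70% of its speed; a pose out of reach is approached as far as the arm can. A call is refused whole if a number of a shift passes 0.0417 or a number of a turn 7.16, either way. A call with a gripper value outside its range is refused whole. The fingers move at their own pace and stop on an object; FORCE is the grip in N (left out, the last holds). Time passes only in rows, so rows that do not move let the fingers close. It gives the time, the measured TCP pose, the force, the opening and the grip force at its end, in the units of the state.
- robot.get_state(): the state, without advancing time (a new reading comes with each control period).
- imaging.snapshot(name): name is "side" or "top" or "wrist"; returns a dict with "frame" (420x560x3 uint8, red, green, blue), "fx", "fy", "cx", "cy" (pixels), "world_to_cam" (4x4, takes a point from world to camera coordinates). Camera axes: x right, y up, looking along -z (the intrinsics and any distortion apply to the point x, -y, -z); pixel columns grow to the right and rows downward; lengths in m; the calibration is good to about 2 mm. The wrist camera is an equidistant fisheye: a pixel r from the principal point sees the ray r / f radians off the axis. A picture is of the moment at which its call begins. There is no depth.
- robot.hand_in(): hands the job in; it is judged then, once.
The state is a dict: "time_s": time; "joints": joint angles; "qvel": joint speeds; "joint_efforts": joint torques, N m; "tcp_pos": TCP position; "orientation": TCP orientation; "contact_force": force on the tool from outside, world axes, zero at the start; "wrist_torque": the same for the moment, N m; "gripper_width": finger opening in m; "grasp_force": force on a finger pad.
Only numpy, scipy, OpenCV 4.12 (cv2) and the standard library are available. Lean on these libraries where they do the work, as an engineer would, in place of code of your own. Each camera call takes 0.05 s, during which the arm holds its last target. There are 200 camera calls.

### The job

One of the four keys on the green bench switch box has been left latched on, but the caps stand at uneven heights so you cannot see which. Tap the keys lightly with a fingertip to find the one that does not give, then press that one all the way down and let go so that it springs up. Give the free keys no more than a light tap (a few millimetres), and leave the jar, the plane and the rosin alone; nothing is to be gripped.

Things in the scene. Friction and masses are not known exactly. Their poses are not given: they have to be found in the camera images.
- switch_box: green switch box screwed to the bench, 130 x 300 mm and 50 mm high, with a dark steel top plate; origin at the centre of its underside, z up, the row of keys along its y axis (+y end = left, seen from the robot). Four identical keys with centres at y = +90, +30, -30, -90 mm and x = 0 in its frame.
- key1_top (a point): centre of the top of the leftmost (towards +y at yaw 0) key's round white cap, 26 mm across, 9 mm thick. All four keys are alike and slide straight down. Caps are screwed on to unequal heights (4 mm up or down), so tops start about 15 to 26 mm above the plate and height does not tell which key is latched.
- key2_top (a point): centre of the top of the second from left key's round white cap, 26 mm across, 9 mm thick. A free key (three of the four) stands fully up on its spring: it starts to yield at 1 N and goes 1 mm further for each 0.9 N; its stop is 9 mm down. It does not latch, it springs back.
- key3_top (a point): centre of the top of the third from left key's round white cap, 26 mm across, 9 mm thick. The latched key (exactly one of the four) sits 3 mm down and stands firm, with well under 1 mm of give, up to about 3.5 N.
- key4_top (a point): centre of the top of the rightmost (towards -y at yaw 0) key's round white cap, 26 mm across, 9 mm thick. Pushed on, the latched key yields against 5 N rising to about 10 N; its latch lets go for good about 4.5 mm below its start (stop: 6 mm below); released, it springs up to 3 mm above its start.
- latch (a joint): the hidden latch inside the box, which holds the one latched key: 0 m while it holds, about 0.0025 m where it lets go, 0.0038 m with the key on its stop; it stays where it was pushed. It does not tell which key.
- varnish_mid (a point): centre of a loose amber varnish jar, 52 mm across and 62 mm high, beside the box; not to be disturbed
- plane_mid (a point): middle of a loose small brass finger plane, 62 x 24 mm and 26 mm high, beside the box; not to be disturbed
- rosin_mid (a point): centre of a loose amber rosin cake, 52 mm across and 21 mm high, in front of the box (robot side); not to be disturbed

How it is judged:
At the end, for the whole second after the job is handed in: The key that was latched has sprung up (its top 2 to 4.5 mm from where it was at the start), the latch is pushed aside by more than 2 mm, the other three tops are within 1 mm of their starts, and the jar, plane and rosin are within 15 mm of theirs (((distance of key1_top from where it was at the start of the episode between 0.002 and 0.0045 m and distance of each of key2_top, key3_top, key4_top from where it was at the start of the episode below 0.001 m) or (distance of key2_top from where it was at the start of the episode between 0.002 and 0.0045 m and distance of each of key1_top, key3_top, key4_top from where it was at the start of the episode below 0.001 m) or (distance of key3_top from where it was at the start of the episode between 0.002 and 0.0045 m and distance of each of key1_top, key2_top, key4_top from where it was at the start of the episode below 0.001 m) or (distance of key4_top from where it was at the start of the episode between 0.002 and 0.0045 m and distance of each of key1_top, key2_top, key3_top from where it was at the start of the episode below 0.001 m)) and value of joint latch above 0.002 m and distance of each of varnish_mid, plane_mid, rosin_mid from where it was at the start of the episode below 0.015 m); the robot touches nothing.
It fails at once if a key other than the latched one is pushed down by more than 4 mm (more than a light tap) before the latched key is released (distance of any of key1_top, key2_top, key3_top, key4_top from where it was at the start of the episode above 0.004 m and value of joint latch below 0.001 m).
It fails at once if a free key is pushed down by more than 6.5 mm at any time (distance of any of key1_top, key2_top, key3_top, key4_top from where it was at the start of the episode above 0.0065 m).
It fails at once if a cap is pulled up past its height (z of any of key1_top, key2_top, key3_top, key4_top in the frame of switch_box above 0.079 m).
It fails at once if the varnish jar, the plane or the rosin is shifted or lifted by more than 15 mm (distance of any of varnish_mid, plane_mid, rosin_mid from where it was at the start of the episode above 0.015 m).
It also fails if it takes over 58 s, if anything falls off the work surface, if the arm or the gripper's body presses on something with over 40 N, if the wrist force passes 120 N, or if a joint passes its speed limit or range.

## Working session

There is one attempt and no reset: what is moved stays moved. The work goes in short steps, Python scripts to look and compute and a shell command to move; the robot and the scene stay as the last step left them, time stands still between calls to the robot, and variables do not carry over. Pictures are saved under pics/ and viewed, at most 10 in all, crops included, and the job is handed in when it is done.

```bash
mkdir -p pics; ls
python3 - <<'E'
from bench import robot, imaging
import cv2,numpy as np
ims=[]
for n in ("top","side"):
    s=imaging.snapshot(n); cv2.imwrite(f"pics/{n}0.png",s["frame"][:,:,::-1])
    print(n,s["fx"],s["fy"],s["cx"],s["cy"],[k for k in s if k!="frame"]); print(np.round(s["world_to_cam"],4).tolist())
st=robot.get_state();print({k:np.round(v,4).tolist() for k,v in st.items()})
E
```

```text
pics
top 456.73837708369643 456.73837708369643 277.0179435372675 209.4138138904797 ['fx', 'fy', 'cx', 'cy', 'world_to_cam']
[[0.0002, -1.0, -0.0079, 0.0618], [0.9982, -0.0003, 0.0604, -0.5259], [-0.0604, -0.0079, 0.9981, -0.9118], [0.0, 0.0, 0.0, 1.0]]
side 392.5989729337101 392.5989729337101 278.65361081362096 201.5157440275623 ['fx', 'fy', 'cx', 'cy', 'world_to_cam']
[[-0.9873, -0.1586, 0.0009, 0.5206], [0.124, -0.7681, 0.6283, -0.0652], [-0.099, 0.6204, 0.778, -0.8732], [0.0, 0.0, 0.0, 1.0]]
{'time_s': 0.1, 'joints': [1.0498, 0.5371, -0.0045, 1.5387, 0.0026, 1.0673, -0.0712], 'qvel': [0.0002, -0.0032, 0.0013, -0.0023, 0.001, -0.0002, -0.0016], 'joint_efforts': [0.0032, -57.2083, 0.9942, -25.2232, -0.0562, 0.0135, 0.0], 'tcp_pos': [0.2853, -0.5834, 0.2379], 'orientation': [-0.0007, 0.9742, 0.2255, -0.0002], 'contact_force': [0.5623, 0.2118, -0.951], 'wrist_torque': [0.0307, -0.0317, -0.0001], 'grasp_force': 0.0, 'gripper_width': 0.0878}
```

View pics/top0.png

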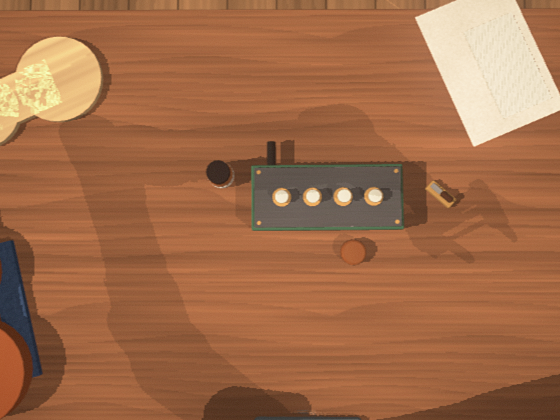

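View pics/side0.png

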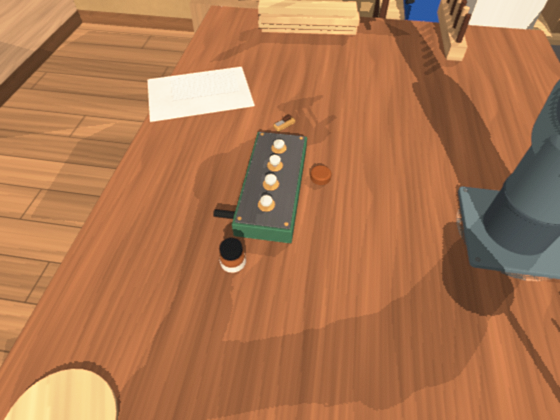

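The top view shows the box with caps at about (281,197), (312,197), (344,196) and (374,196). The jar is at (219,174), the plane at (441,193) and the rosin at (352,251). The side view shows caps at (266,203), (271,181), (275,162) and (279,146). Next I'll triangulate them.

```bash
cat > h.py <<'E'
from bench import robot, imaging
import cv2,numpy as np
def ray(s,u,v):
    M=s["world_to_cam"];R=M[:3,:3];c=-R.T@M[:3,3]
    d=R.T@np.array([(u-s["cx"])/s["fx"],-(v-s["cy"])/s["fy"],-1]);return c,d/np.linalg.norm(d)
def plane(s,u,v,z):
    c,d=ray(s,u,v);return c+d*(z-c[2])/d[2]
def tri(a,b):
    A=0;y=0
    for c,d in(a,b):
        P=np.eye(3)-np.outer(d,d);A=A+P;y=y+P@c
    return np.linalg.solve(A,y)
def caps(s,box):
    x0,y0,x1,y1=box;f=s["frame"][y0:y1,x0:x1].astype(int)
    m=((f.min(2)>165)&(f.max(2)-f.min(2)<60)).astype(np.uint8)
    n,l,st,c=cv2.connectedComponentsWithStats(m)
    return [(c[i][0]+x0,c[i][1]+y0,st[i].tolist()) for i in range(1,n) if st[i,4]>15]
E
python3 - <<'E'
from h import *
t=imaging.snapshot("top");s=imaging.snapshot("side")
T=sorted(caps(t,(250,165,405,230)));S=sorted(caps(s,(240,130,305,225)),key=lambda c:-c[1])
for c in T:print('T',np.round(c[:2],1),c[2])
for c in S:print('S',np.round(c[:2],1),c[2])
for a,b in zip(T,S):print(np.round(tri(ray(t,*a[:2]),ray(s,*b[:2])),4), np.round(plane(t,*a[:2],.07),4))
for n,u,v,z in(("jar",219,174,.062),("plane",441,193,.02),("rosin",352,251,.021),("TL",252,165.5,.05),("TR",401.5,164,.05),("BL",253,230,.05),("BR",402,228.5,.05)):print(n,np.round(plane(t,u,v,z),3))
w=imaging.snapshot("wrist");print(w["fx"],w["cx"],w["cy"],np.round(w["world_to_cam"],3).tolist())
E
```

```text
T [281.3 196.3] [25, 25, 13, 13, 123]
T [312.5 195.8] [57, 25, 12, 13, 122]
T [343.9 195.5] [88, 25, 13, 12, 128]
T [374.6 195.5] [119, 25, 12, 12, 121]
S [265.9 200.3] [21, 65, 11, 11, 96]
S [270.2 179. ] [25, 44, 11, 11, 93]
S [274.5 159.4] [30, 25, 10, 10, 82]
S [278.5 143.6] [34, 10, 10, 9, 72]
[0.5475 0.0531 0.0648] [0.5479 0.0532 0.07  ]
[ 0.5483 -0.0069  0.0674] [ 0.5488 -0.0066  0.07  ]
[ 0.5486 -0.0668  0.0699] [ 0.5494 -0.0668  0.07  ]
[ 0.5489 -0.1264  0.0654] [ 0.5494 -0.1254  0.07  ]
jar [0.592 0.174 0.062]
plane [ 0.559 -0.27   0.02 ]
rosin [ 0.442 -0.089  0.021]
TL [0.611 0.111 0.05 ]
TR [ 0.613 -0.183  0.05 ]
BL [0.484 0.108 0.05 ]
BR [ 0.487 -0.182  0.05 ]
325.19226210127806 287.23975382947907 208.1672865029022 [[0.44, -0.898, -0.0, -0.65], [0.859, 0.421, -0.291, 0.04], [0.261, 0.128, 0.957, -0.389], [0.0, 0.0, 0.0, 1.0]]
```

```bash
python3 -m pendant '[[0,0,0,0,0,6.5,1],[0,0,0,0,0,6.5,1],[0,0,0,0,0,6.5,1],[0,0,0,0,0,6.5,1],[0,0,0,0,0,0,1],[0.0,-0.03,0,0,0,0,1],[0.0,-0.03,0,0,0,0,1]]' 10
```

```text
time_s: 0.83
tcp_pos: [0.2848, -0.5241, 0.2382]
orientation: [0.0, 1.0, 0.002, -0.0]
contact_force: [-0.3, 0.5, 0.0]
gripper_width: 0.0433
grasp_force: 0.0
```

```bash
python3 -m pendant '[[0.0165,-0.025,0.008,0,0,0,1],[0.0165,-0.025,0.008,0,0,0,1],[0.0165,-0.025,0.008,0,0,0,1],[0.0165,-0.025,0.008,0,0,0,1],[0.0165,-0.025,0.008,0,0,0,1],[0.0165,-0.025,0.008,0,0,0,1],[0.0165,-0.025,0.008,0,0,0,1],[0.0165,-0.025,0.008,0,0,0,1],[0.0165,-0.025,0.008,0,0,0,1],[0.0165,-0.025,0.008,0,0,0,1],[0.0165,-0.025,0.008,0,0,0,1],[0.0165,-0.025,0.008,0,0,0,1],[0.0165,-0.025,0.008,0,0,0,1],[0.0165,-0.025,0.008,0,0,0,1],[0.0165,-0.025,0.008,0,0,0,1],[0.0165,-0.025,0.008,0,0,0,1],[0,0,0,0,0,0,1],[0,0,0,0,0,0,1]]'
python3 - <<'E'
from h import *
for n in("side","wrist"):
    s=imaging.snapshot(n);f=s["frame"]
    if n=="side":f=cv2.resize(f[60:260,150:400],None,fx=3,fy=3)
    cv2.imwrite(f"pics/{n}1.png",f[:,:,::-1])
E
```

```text
time_s: 2.33
tcp_pos: [0.5496, -0.1215, 0.1102]
orientation: [-0.0, 1.0, 0.004, -0.0]
contact_force: [-0.6, -0.3, -0.6]
gripper_width: 0.0005
grasp_force: 0.0
```

View pics/wrist1.png

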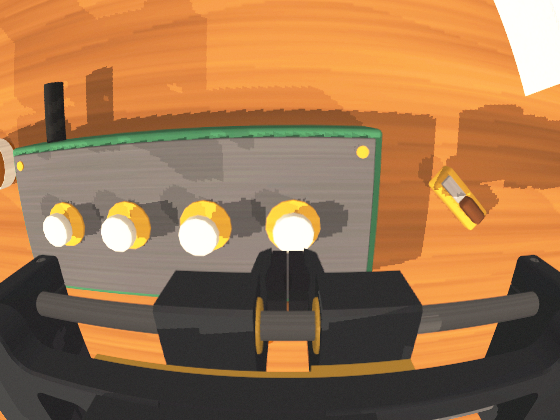

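View pics/side1.png

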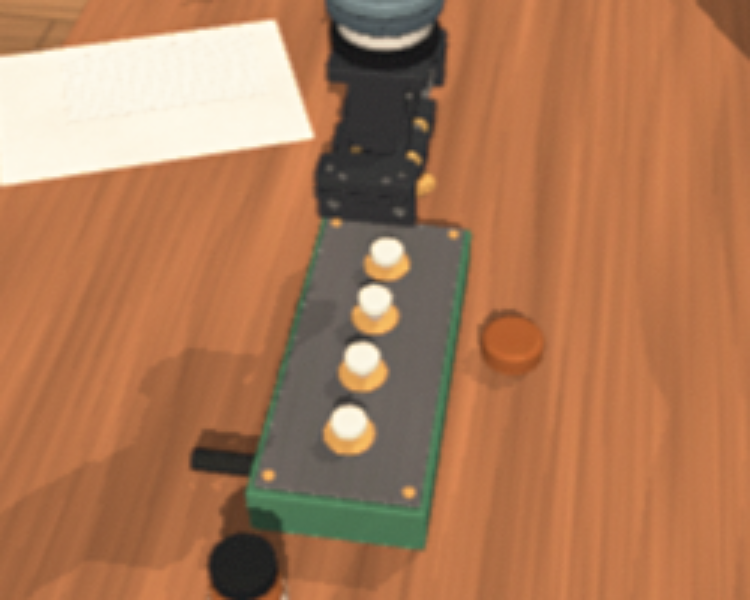

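The wrist view shows the shut tips at about (288,250), just beside key 4's cap at (293,232). I'll centre on it and start a stepwise descent.

```bash
python3 -m pendant '[[0,0.0045,0.01,0,0,0,1],[0,0,0.01,0,0,0,1],[0,0,0.01,0,0,0,1],[0,0,0,0,0,0,1],[0,0,0,0,0,0,1]]' | grep -E 'tcp|contact'; python3 -m pendant '[[0,0,0.002,0,0,0,1],[0,0,0.002,0,0,0,1],[0,0,0.001,0,0,0,1],[0,0,0,0,0,0,1],[0,0,0,0,0,0,1]]' | grep -E 'tcp|contact';  python3 -m pendant '[[0,0,0.001,0,0,0,1],[0,0,0,0,0,0,1],[0,0,0,0,0,0,1]]' | grep -E 'tcp|contact'
```

```text
tcp_pos: [0.5481, -0.1284, 0.0796]
contact_force: [0.0, -0.5, 0.8]
tcp_pos: [0.5492, -0.1281, 0.0758]
contact_force: [0.1, 0.5, -0.3]
tcp_pos: [0.549, -0.1281, 0.0747]
contact_force: [0.2, 0.2, 0.6]
```

```bash
python3 -m pendant '[[0,0,0.001,0,0,0,1],[0,0,0,0,0,0,1],[0,0,0,0,0,0,1]]' | grep -E 'tcp|contact'; python3 -m pendant '[[0,0,0.001,0,0,0,1],[0,0,0,0,0,0,1],[0,0,0,0,0,0,1]]' | grep -E 'tcp|contact';  python3 -m pendant '[[0,0,0.001,0,0,0,1],[0,0,0,0,0,0,1],[0,0,0,0,0,0,1]]' | grep -E 'tcp|contact'
```

```text
tcp_pos: [0.549, -0.1282, 0.0737]
contact_force: [-0.0, 0.6, -0.4]
tcp_pos: [0.549, -0.1281, 0.0727]
contact_force: [-0.2, 0.2, 0.8]
tcp_pos: [0.549, -0.1281, 0.0716]
contact_force: [-0.4, -0.1, -0.2]
```

```bash
python3 -m pendant '[[0,0,0.001,0,0,0,1],[0,0,0,0,0,0,1],[0,0,0,0,0,0,1]]' | grep -E 'tcp|contact'; python3 -m pendant '[[0,0,0.001,0,0,0,1],[0,0,0,0,0,0,1],[0,0,0,0,0,0,1]]' | grep -E 'tcp|contact';  python3 -m pendant '[[0,0,0.001,0,0,0,1],[0,0,0,0,0,0,1],[0,0,0,0,0,0,1]]' | grep -E 'tcp|contact'
```

```text
tcp_pos: [0.549, -0.1281, 0.0706]
contact_force: [0.2, 0.3, 0.2]
tcp_pos: [0.5491, -0.1282, 0.0697]
contact_force: [-0.2, -0.1, 0.6]
tcp_pos: [0.5492, -0.1282, 0.0688]
contact_force: [0.3, 0.3, 2.0]
```

```bash
python3 -m pendant '[[0,0,0.001,0,0,0,1],[0,0,0,0,0,0,1],[0,0,0,0,0,0,1]]' | grep -E 'tcp|contact'; python3 -m pendant '[[0,0,0,0,0,0,1]]' | grep -E 'tcp|contact';  python3 -m pendant '[[0,0,0,0,0,0,1]]' | grep -E 'tcp|contact'
```

```text
tcp_pos: [0.5492, -0.1282, 0.0678]
contact_force: [1.0, -0.5, 3.3]
tcp_pos: [0.5492, -0.1282, 0.0678]
contact_force: [0.7, -0.5, 2.3]
tcp_pos: [0.5492, -0.1282, 0.0678]
contact_force: [0.4, -0.3, 3.1]
```

Key 4 gives (about 0.9 N/mm), so it is free. On to key 3.

```bash
python3 -m pendant '[[0,0,-0.01,0,0,0,1],[0,0,-0.006,0,0,0,1],[0,-0.02,0,0,0,0,1],[0,-0.02,0,0,0,0,1],[0,-0.02,0,0,0,0,1],[0,0,0.002,0,0,0,1],[0,0,0.002,0,0,0,1],[0,0,0.002,0,0,0,1],[0,0,0,0,0,0,1],[0,0,0,0,0,0,1],[0,0,0,0,0,0,1]]' | grep -E 'tcp|contact'; python3 -m pendant '[[0,0,0.001,0,0,0,1],[0,0,0,0,0,0,1],[0,0,0,0,0,0,1]]' | grep -E 'tcp|contact';  python3 -m pendant '[[0,0,0.001,0,0,0,1],[0,0,0,0,0,0,1],[0,0,0,0,0,0,1]]' | grep -E 'tcp|contact'; python3 -m pendant '[[0,0,0.001,0,0,0,1],[0,0,0,0,0,0,1],[0,0,0,0,0,0,1]]' | grep -E 'tcp|contact'
```

```text
tcp_pos: [0.5489, -0.0692, 0.0777]
contact_force: [-0.4, 0.2, -0.2]
tcp_pos: [0.5489, -0.0683, 0.0767]
contact_force: [-0.1, 1.3, -0.3]
tcp_pos: [0.5489, -0.0681, 0.0756]
contact_force: [0.6, 0.9, 0.5]
tcp_pos: [0.5489, -0.0681, 0.0747]
contact_force: [0.2, -0.4, -0.2]
```

```bash
python3 -m pendant '[[0,0,0.001,0,0,0,1],[0,0,0,0,0,0,1],[0,0,0,0,0,0,1]]' | grep -E 'tcp|contact';  python3 -m pendant '[[0,0,0.001,0,0,0,1],[0,0,0,0,0,0,1],[0,0,0,0,0,0,1]]' | grep -E 'tcp|contact'; python3 -m pendant '[[0,0,0.001,0,0,0,1],[0,0,0,0,0,0,1],[0,0,0,0,0,0,1]]' | grep -E 'tcp|contact'; python3 -m pendant '[[0,0,0,0,0,0,1]]' | grep -E 'tcp|contact'
```

```text
tcp_pos: [0.5491, -0.0681, 0.0738]
contact_force: [0.0, -0.3, 1.9]
tcp_pos: [0.5491, -0.0682, 0.0728]
contact_force: [-0.5, -0.3, 2.9]
tcp_pos: [0.5491, -0.0682, 0.0718]
contact_force: [-0.5, 0.3, 4.1]
tcp_pos: [0.5491, -0.0682, 0.0718]
contact_force: [0.1, -0.4, 3.6]
```

Key 3 is free too. On to key 2.

```bash
python3 -m pendant '[[0,0,-0.01,0,0,0,1],[0,0,-0.002,0,0,0,1],[0,-0.02,0,0,0,0,1],[0,-0.02,0,0,0,0,1],[0,-0.02,0,0,0,0,1],[0,0,0.003,0,0,0,1],[0,0,0.003,0,0,0,1],[0,0,0.003,0,0,0,1],[0,0,0,0,0,0,1],[0,0,0,0,0,0,1],[0,0,0,0,0,0,1]]' | grep -E 'tcp|contact'; python3 -m pendant '[[0,0,0.001,0,0,0,1],[0,0,0,0,0,0,1],[0,0,0,0,0,0,1]]' | grep -E 'tcp|contact';  python3 -m pendant '[[0,0,0.001,0,0,0,1],[0,0,0,0,0,0,1],[0,0,0,0,0,0,1]]' | grep -E 'tcp|contact'; python3 -m pendant '[[0,0,0.001,0,0,0,1],[0,0,0,0,0,0,1],[0,0,0,0,0,0,1]]' | grep -E 'tcp|contact'
```

```text
tcp_pos: [0.5489, -0.0092, 0.0747]
contact_force: [0.3, -0.4, -0.2]
tcp_pos: [0.5489, -0.0083, 0.0737]
contact_force: [-0.7, -0.4, -0.5]
tcp_pos: [0.5489, -0.0081, 0.0726]
contact_force: [0.1, 0.1, 0.9]
tcp_pos: [0.549, -0.0081, 0.0719]
contact_force: [-0.4, 0.2, 3.6]
```

```bash
python3 -m pendant '[[0,0,0,0,0,0,1]]' | grep -E 'tcp|contact'; python3 -m pendant '[[0,0,0.001,0,0,0,1],[0,0,0,0,0,0,1],[0,0,0,0,0,0,1]]' | grep -E 'tcp|contact';  python3 -m pendant '[[0,0,0,0,0,0,1]]' | grep -E 'tcp|contact'
```

```text
tcp_pos: [0.549, -0.0081, 0.0719]
contact_force: [-0.3, -0.2, 3.2]
tcp_pos: [0.5491, -0.0081, 0.0709]
contact_force: [-0.4, -0.2, 3.7]
tcp_pos: [0.549, -0.0081, 0.0708]
contact_force: [-1.7, -0.9, 4.3]
```

Key 2 is ambiguous. I'll back off in steps and take several readings.

```bash
for i in 1; do python3 -m pendant '[[0,0,-0.001,0,0,0,1],[0,0,0,0,0,0,1],[0,0,0,0,0,0,1]]' | grep -E 'tcp|contact'; python3 -m pendant '[[0,0,0,0,0,0,1]]' | grep -E 'contact'; python3 -m pendant '[[0,0,-0.001,0,0,0,1],[0,0,0,0,0,0,1],[0,0,0,0,0,0,1]]' | grep -E 'tcp|contact'; python3 -m pendant '[[0,0,0,0,0,0,1]]' | grep -E 'contact'; python3 -m pendant '[[0,0,-0.001,0,0,0,1],[0,0,0,0,0,0,1],[0,0,0,0,0,0,1]]' | grep -E 'tcp|contact';python3 -m pendant '[[0,0,0,0,0,0,1]]' | grep -E 'contact'; done
```

```text
tcp_pos: [0.549, -0.0081, 0.0717]
contact_force: [-1.3, 0.3, 2.8]
contact_force: [-0.4, -0.6, 3.1]
tcp_pos: [0.5486, -0.0082, 0.0724]
contact_force: [-1.0, 0.2, -0.7]
contact_force: [-0.2, 0.5, 0.6]
tcp_pos: [0.5489, -0.0082, 0.0737]
contact_force: [-1.4, -0.0, -0.1]
contact_force: [-0.2, -0.1, -0.4]
```

Key 2 jumps to about 3 N within 0.6 mm, which is much firmer than keys 3 and 4. I'll tap key 1 to confirm.

```bash
python3 -m pendant '[[0,0,-0.005,0,0,0,1],[0,0,-0.005,0,0,0,1],[0,-0.02,0,0,0,0,1],[0,-0.02,0,0,0,0,1],[0,-0.02,0,0,0,0,1],[0,0,0.003,0,0,0,1],[0,0,0.003,0,0,0,1],[0,0,0.003,0,0,0,1],[0,0,0.002,0,0,0,1],[0,0,0,0,0,0,1],[0,0,0,0,0,0,1],[0,0,0,0,0,0,1]]' | grep -E 'tcp|contact'; python3 -m pendant '[[0,0,0.001,0,0,0,1],[0,0,0,0,0,0,1],[0,0,0,0,0,0,1]]' | grep -E 'tcp|contact';  python3 -m pendant '[[0,0,0.001,0,0,0,1],[0,0,0,0,0,0,1],[0,0,0,0,0,0,1]]' | grep -E 'tcp|contact'; python3 -m pendant '[[0,0,0.001,0,0,0,1],[0,0,0,0,0,0,1],[0,0,0,0,0,0,1]]' | grep -E 'tcp|contact'
```

```text
tcp_pos: [0.5489, 0.0512, 0.0727]
contact_force: [-0.0, 0.9, 0.4]
tcp_pos: [0.5488, 0.0518, 0.0717]
contact_force: [0.8, 0.5, -0.4]
tcp_pos: [0.5488, 0.0519, 0.0706]
contact_force: [-0.7, 0.0, -0.1]
tcp_pos: [0.5488, 0.0519, 0.0696]
contact_force: [-0.1, -0.7, -0.0]
```

```bash
python3 -m pendant '[[0,0,0.001,0,0,0,1],[0,0,0,0,0,0,1],[0,0,0,0,0,0,1]]' | grep -E 'tcp|contact';  python3 -m pendant '[[0,0,0,0,0,0,1]]' | grep -E 'contact'; python3 -m pendant '[[0,0,0.001,0,0,0,1],[0,0,0,0,0,0,1],[0,0,0,0,0,0,1]]' | grep -E 'tcp|contact';  python3 -m pendant '[[0,0,0,0,0,0,1]]' | grep -E 'contact'; python3 -m pendant '[[0,0,0.001,0,0,0,1],[0,0,0,0,0,0,1],[0,0,0,0,0,0,1]]' | grep -E 'tcp|contact';  python3 -m pendant '[[0,0,0,0,0,0,1]]' | grep -E 'tcp|contact'
```

```text
tcp_pos: [0.549, 0.0519, 0.0688]
contact_force: [-0.2, -0.5, 0.7]
contact_force: [0.1, 0.6, 1.1]
tcp_pos: [0.5489, 0.0519, 0.0678]
contact_force: [-0.2, -0.7, 2.1]
contact_force: [0.1, 0.0, 2.3]
tcp_pos: [0.5489, 0.0518, 0.0667]
contact_force: [-0.7, -0.5, 2.6]
tcp_pos: [0.549, 0.0519, 0.0668]
contact_force: [-1.0, -0.2, 3.6]
```

Key 1 is free, so key 2 is the latched one. I'll press it.

```bash
python3 -m pendant '[[0,0,-0.01,0,0,0,1],[0,0,-0.007,0,0,0,1],[0,0.02,0,0,0,0,1],[0,0.02,0,0,0,0,1],[0,0.02,0,0,0,0,1],[0,0,0.003,0,0,0,1],[0,0,0.003,0,0,0,1],[0,0,0.003,0,0,0,1],[0,0,0,0,0,0,1],[0,0,0,0,0,0,1]]' | grep -E 'tcp|contact'; python3 -m pendant '[[0,0,0.001,0,0,0,1],[0,0,0.001,0,0,0,1],[0,0,0.001,0,0,0,1],[0,0,0.001,0,0,0,1],[0,0,0,0,0,0,1],[0,0,0,0,0,0,1]]' | grep -E 'tcp|contact';  python3 -m pendant '[[0,0,0.001,0,0,0,1],[0,0,0.001,0,0,0,1],[0,0,0,0,0,0,1],[0,0,0,0,0,0,1]]' | grep -E 'tcp|contact'
```

```text
tcp_pos: [0.5487, -0.0067, 0.0745]
contact_force: [1.1, -0.2, 0.7]
tcp_pos: [0.5491, -0.0077, 0.0709]
contact_force: [-1.7, 2.2, 4.9]
tcp_pos: [0.5491, -0.0077, 0.0691]
contact_force: [-0.8, 1.6, 5.9]
```

```bash
python3 -m pendant '[[0,0,0.001,0,0,0,1],[0,0,0.001,0,0,0,1],[0,0,0,0,0,0,1],[0,0,0,0,0,0,1]]' | grep -E 'tcp|contact';  python3 -m pendant '[[0,0,0.001,0,0,0,1],[0,0,0,0,0,0,1],[0,0,0,0,0,0,1]]' | grep -E 'tcp|contact'
```

```text
tcp_pos: [0.5491, -0.0077, 0.0672]
contact_force: [-2.8, 1.4, 8.7]
tcp_pos: [0.5491, -0.0077, 0.0663]
contact_force: [-2.6, 2.5, 8.2]
```

```bash
python3 -m pendant '[[0,0,0.0005,0,0,0,1],[0,0,0.0005,0,0,0,1],[0,0,0,0,0,0,1],[0,0,0,0,0,0,1]]' | grep -E 'tcp|contact';  python3 -m pendant '[[0,0,-0.003,0,0,0,1],[0,0,-0.004,0,0,0,1],[0,0,0,0,0,0,1],[0,0,0,0,0,0,1],[0,0,0,0,0,0,1]]' | grep -E 'tcp|contact'; python3 -m pendant '[[0,0,0,0,0,0,1]]' | grep -E 'tcp|contact'
```

```text
tcp_pos: [0.5492, -0.0077, 0.066]
contact_force: [-4.5, 2.2, 18.6]
tcp_pos: [0.5493, -0.0079, 0.0717]
contact_force: [0.2, 2.1, 4.1]
tcp_pos: [0.5493, -0.0079, 0.0716]
contact_force: [-0.9, 2.1, 3.4]
```

The key hit its stop (18.6 N) and now pushes back from higher up, so the latch has let go. I'll lift clear and check the heights by camera.

```bash
python3 -m pendant '[[0,0,-0.002,0,0,0,1],[0,0,-0.001,0,0,0,1],[0,0,0,0,0,0,1],[0,0,0,0,0,0,1]]' | grep -E 'tcp|contact';  python3 -m pendant '[[0,0,-0.003,0,0,0,1],[0,0,-0.01,0,0,0,1],[0,0,-0.03,0,0,0,1],[0,0,-0.04,0,0,0,1],[0,0.04,-0.04,0,0,0,1],[0,0.04,0,0,0,0,1],[0,0.04,0,0,0,0,1],[0,0.04,0,0,0,0,1],[0,0.04,0,0,0,0,1],[0,0.04,0,0,0,0,1],[0,0.04,0,0,0,0,1],[0,0.04,0,0,0,0,1],[0,0.04,0,0,0,0,1],[0,0.04,0,0,0,0,1],[0,0,0,0,0,0,1],[0,0,0,0,0,0,1],[0,0,0,0,0,0,1]]' | grep -E 'tcp|contact'
python3 - <<'E'
from h import *
t=imaging.snapshot("top");s=imaging.snapshot("side")
cv2.imwrite("pics/side2.png",s["frame"][:,:,::-1])
T=sorted(caps(t,(250,165,405,230)));S=sorted(caps(s,(240,130,305,225)),key=lambda c:-c[1])
for a,b in zip(T,S):print(np.round(a[:2],1),np.round(b[:2],1),np.round(tri(ray(t,*a[:2]),ray(s,*b[:2])),4))
E
```

```text
tcp_pos: [0.5488, -0.0086, 0.0746]
contact_force: [0.9, -0.1, 1.1]
tcp_pos: [0.5492, -0.3968, 0.1873]
contact_force: [-0.2, 0.7, -0.0]
[281.3 196.2] [265.9 200.3] [0.5476 0.0531 0.0648]
[312.5 195.5] [270.2 178.1] [ 0.5484 -0.0066  0.0708]
[343.9 195.4] [274.5 159.4] [ 0.5487 -0.0668  0.07  ]
[374.7 195.3] [278.5 143.5] [ 0.5491 -0.1267  0.0654]
```

View pics/side2.png

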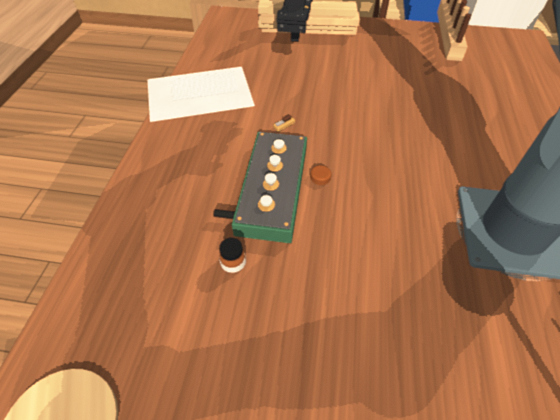

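Key 2 now stands 3.4 mm higher and the other caps are unchanged. The jar (232,254), plane (285,122) and rosin (320,173) are where they were, and the arm is clear.

```bash
python3 -c "
from bench import robot
print(robot.hand_in())"
```

```text
the job is handed in; nothing more can be done
None
```

Key 2 (second from the left) was the latched one: I pressed it to its stop, it sprang up about 3 mm by camera, the other three caps, jar, plane and rosin look unmoved, and the job is handed in (no verdict came back).

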